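# Load the full jar into the shaker and latch the guard door

## Task

Of the two identical sealed steel jars on the bench, one is loaded and the other is empty, and only their weight tells which. Set the loaded jar down gently, upright, inside the raised ring on the shaker's spring platform, then push the guard door shut until it snaps home on its catch. Keep both jars upright, leave the empty one standing on the bench, and do not disturb the bottle, the beaker or the metal block.

Things in the scene. Friction and masses are not known exactly. Their poses are not given: they have to be found in the camera images.
- jar_a: One of two jars that look the same: a plain steel cylinder, 64 mm in diameter, 110 mm tall, smooth side with a dark band at 80 mm height. Origin: centre of its underside, z up. Empty it weighs 0.26 to 0.37 kg (about 2.5 to 3.6 N), loaded 0.67 to 0.86 kg (6.5 to 8.5 N); either jar can be the loaded one. The load is loose inside with 2 mm of play. Grip it by its upper 45 mm.
- jar_b: The other jar, same look, same size, same frame and same possible weights as jar_a; exactly one of the two is loaded.
- shaker: Bench shaker, fixed: white base 230 x 230 mm, 50 mm high, with a clear guard on three sides, 192 mm wide inside across its y and open on top, whose walls end 181 mm above the bench. Origin: centre of its underside; z up, its -x side is the front, where the door is; its +y side carries the hinge, its -y side the catch post.
- ring_centre (a point): Middle of the steel platform's upper surface (disc 160 mm in diameter), 84 mm above the bench when bare. A raised ring of round bar, 86 mm inner diameter and 5 mm high, surrounds it; the jar stands inside the ring with 11 mm to spare all round. It sinks with the platform.
- platform (a joint): How far the sprung platform has sunk, m: 0 when bare, about 1.4 mm per newton (4 to 5 mm under an empty jar, 9 to 12 mm under the loaded one), damped, stop at 20 mm.
- door (a joint): Door angle, rad: 0 is shut and seated on the catch; it grows as the door swings out to the front, and the door stays where it is left. Shutting it, a sprung ball catch resists from about 0.065 rad and needs about 7 N at the free edge (9 N at 150 mm from the hinge; up to 20 N does no harm); past about 0.03 rad it gives way and the door goes to 0 and is held.
- door_hinge (a point): On the door's upright hinge axis, at mid height of the door (115 mm above the bench). The door is a clear panel in an aluminium frame, 10 mm thick (5 mm either side of the axis), 186 mm wide, from 52 to 177 mm above the bench. Shut, it runs from the hinge along the shaker's -y; its outer face looks along the shaker's -x.
- door_edge (a point): Top corner of the door's free edge, 186 mm from the hinge axis, 177 mm above the bench, in the middle of the door's thickness.
- bottle: Bystander, to be left alone: amber glass bottle, 68 mm in diameter, 150 mm tall; origin at the centre of its underside.
- beaker: Bystander, to be left alone: open glass beaker, 70 mm in diameter, 90 mm tall; origin at the centre of its underside.
- heat_block: Bystander, to be left alone: aluminium heating block with drilled face, 70 x 100 x 50 mm; origin at the centre of its underside.
Mind the look-alikes: they are no part of the job. What is shaped like the jar_a but yellow is not meant. What is shaped like the jar_b but turquoise is not meant.

How it is judged:
By the outcome, as a careful person would: the job done as asked, in the order asked, and still so for the second after the job is handed in, with the robot touching nothing.
It also fails if it takes over 72 s, if anything falls off the work surface, if the arm or the gripper's body presses on something with over 40 N, if the wrist force passes 120 N, or if a joint passes its speed limit or range.

## Robot

A 6-joint arm with a two-finger parallel gripper is mounted at the origin on the work surface. World frame = base frame: x ahead of the robot, y to its left, z up, the work surface at z = 0. Lengths are in m, angles in rad, forces in N, time in s.
With the tool pointing down it reaches from about 0.425 to 0.95 m from the base axis. Payload 3.5 kg.
Tool frame: the origin (TCP) lies between the finger pads; the fingertips stand 14 mm ahead of it and the grasp point (between the pads) lies 5 mm behind it; z points along the fingers, y is the line along which they close (so a half turn about z gives the same grasp; the last joint's range is limited). The gripper opens to 85 mm and grips with 20 to 120 N. Pads are 22 mm wide; open, the fingers measure 114 mm over their backs; the gripper's body (76 mm by 85 mm) begins 54 mm behind the grasp point. The pads swing forward as they close: fully open they stand 13 mm farther back than shut.
Start: joints at [1.2, 0.286, 1.577, -0, 1.279, -0.15], TCP at [0.148, 0.659, 0.216] pointing down, gripper open.
Joint ranges: [-2.77, 2.77], [-0.9, 2.22], [0.21, 2.48], [-1.53, 4.67], [0.24, 2.81], [-2.84, 2.84]. Speed limits (rad/s): [2.79, 2.79, 3.14, 3.14, 3.14, 3.14].

## Interface

Orientations are given as a unit quaternion [x, y, z, w].
In Python, from plant import * gives the robot as it stands.
- The arm moves only by the tool step_arm, never from a script. Its argument "commands" is a list of rows, each an object of numbers: "gripper": the gripper's target within -1 to 1 (shut at 1, half-way at 0, fully open at -1); "x", "y", "z": the shift along the tool's x, y, z in mm; "spin": the turn about the tool's z in degrees. A call has exactly 10 rows; each row shifts and turns the commanded pose from where the row before left it, along the tool's axes as they then stand; what a row does not reach is not made up. A row lasts 1/10 s, in which the tool goes at most 50 mm and 8.59 degrees, less where a joint would pass 70% of its speed; a pose out of reach is approached as far as the arm can. A call with a gripper value outside its range is refused whole. The fingers move at their own pace and stop on an object; "force" is the grip in N (left out, the last holds). Time passes only in rows, so rows that do not move let the fingers close, or fill a call up. It gives the time, the measured TCP pose, the force, the opening and the grip force at its end, in the units of the state.
- get_state(): the state, without advancing time (a new reading comes with each control period).
- read_camera(name): name is "scene" or "top" or "wrist"; returns a dict with "color" (400x640x3 uint8, red, green, blue), "z_map" (400x640 float32, m along the optical axis (not along the pixel's ray), 0 where there is no reading), "fx", "fy", "cx", "cy" (pixels), "eye" and "attitude" of the camera in the world; the wrist camera has in their place "mount" (4x4, takes a point from camera to tool coordinates, whose origin is the TCP and whose axes are the flange's). Camera axes: x right, y up, looking along -z (the intrinsics and any distortion apply to the point x, -y, -z); pixel columns grow to the right and rows downward; lengths in m; the calibration is good to about 2 mm. A picture is of the moment at which its call begins: read the wrist's pose just before it.
- sign_off(): hands the job in; it is judged then, once.
The state is a dict: "time": time; "qpos": joint angles; "dq": joint speeds; "joint_efforts": joint torques, N m; "eef_pos": TCP position; "tcp_rot": TCP orientation; "contact_force": force on the tool from outside, world axes, zero at the start; "wrist_torque": the same for the moment, N m; "opening": opening from 0.0 (shut) to 1.0 (fully open); "finger_force": force on a finger pad.
Only numpy, scipy, OpenCV 4.12 (cv2) and the standard library are available. Lean on these libraries where they do the work, as an engineer would, in place of code of your own. Each camera call takes 0.05 s, during which the arm holds its last target. There are 200 camera calls.

## Working session

There is one attempt and no reset: what is moved stays moved. The work goes in short steps, Python scripts to look and compute and a tool call to move; the robot and the scene stay as the last step left them, time stands still between calls to the robot, and variables do not carry over. Pictures are saved under pics/ and viewed, at most 10 in all, crops included, and the job is handed in when it is done.

Besides the shell and the picture viewer there is one more tool, called after "Request:" as name([rows], argument=value, ...), one row to a line, values as JSON. step_arm: Moves the arm, as the interface text tells. Its arguments: {"type":"object","properties":{"commands":{"type":"array"},"force":{"type":"number"}},"required":["commands"]}

```bash
mkdir -p pics; ls; cat > h.py <<'E'
from plant import *
import numpy as np, cv2
from scipy.spatial.transform import Rotation as R
def cam(n):
    s=get_state(); c=read_camera(n)
    if n=="wrist":
        T=np.eye(4);T[:3,:3]=R.from_quat(s["tcp_rot"]).as_matrix();T[:3,3]=s["eef_pos"]
        M=T@np.array(c["mount"]); c["Rm"]=M[:3,:3];c["o"]=M[:3,3]
    else:
        a=np.array(c["attitude"]); c["Rm"]=a if a.shape==(3,3) else R.from_quat(a).as_matrix(); c["o"]=np.array(c["eye"])
    return c
def ray(c,u,v): return c["Rm"]@np.array([(u-c["cx"])/c["fx"],-(v-c["cy"])/c["fy"],-1.])
def plane(c,u,v,z):
    d=ray(c,u,v); return c["o"]+d*(z-c["o"][2])/d[2]
def cloud(c):
    v,u=np.mgrid[0:400,0:640]; z=c["z_map"]
    P=np.stack([(u-c["cx"])/c["fx"]*z,-(v-c["cy"])/c["fy"]*z,-z],-1)@c["Rm"].T+c["o"]
    P[z<=0]=np.nan; return P
def proj(c,p):
    q=c["Rm"].T@(np.array(p)-c["o"]); return c["cx"]-c["fx"]*q[0]/q[2], c["cy"]+c["fy"]*q[1]/q[2]
def save(c,n,k=1): cv2.imwrite("pics/"+n,cv2.cvtColor(c["color"],cv2.COLOR_RGB2BGR))
E
python3 - <<'E'
from h import *
for n in("top","scene"):
    c=cam(n); save(c,n+"1.png"); print({k:c[k] for k in c if k not in("color","z_map","Rm","o")}); np.savez(n+".npz",**c)
print(get_state())
E
```

```text
pics
{'fx': 370.69648144323617, 'fy': 370.69648144323617, 'cx': 315.52601163734926, 'cy': 201.66608727654165, 'eye': array([ 0.50837581, -0.07243842,  0.89371142]), 'attitude': array([-0.03067616,  0.01440318,  0.70973437, -0.70365378])}
{'fx': 458.5631283975906, 'fy': 458.5631283975906, 'cx': 315.7849730830255, 'cy': 200.87029203095898, 'eye': array([1.17759619, 0.77175413, 0.87437053]), 'attitude': array([0.13105083, 0.4369594 , 0.84878364, 0.26731722])}
{'time': 0.1, 'qpos': array([ 1.19998613e+00,  2.87130328e-01,  1.57805267e+00,  8.22531027e-06,
        1.27859231e+00, -1.50005382e-01]), 'dq': array([-0.00176519, -0.00281824, -0.00462473,  0.00049358, -0.00322116,
        0.00091452]), 'joint_efforts': array([ 1.58825900e-03, -4.07286108e+01, -2.93704516e+01, -1.19759743e-04,
        3.28502239e-03, -1.08577032e-05]), 'eef_pos': array([0.14757541, 0.65802065, 0.21473807]), 'tcp_rot': array([ 1.10179384e-01,  9.93911119e-01, -1.05352252e-03, -2.84794151e-04]), 'contact_force': array([0.01310094, 0.27464196, 0.59617097]), 'wrist_torque': array([ 0.01051813,  0.0316039 , -0.00683905]), 'finger_force': 0.0, 'opening': 1.00296821084479}
```

View pics/top1.png

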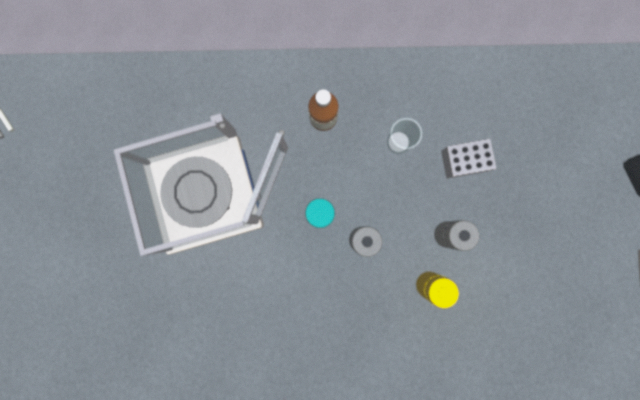

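View pics/scene1.png

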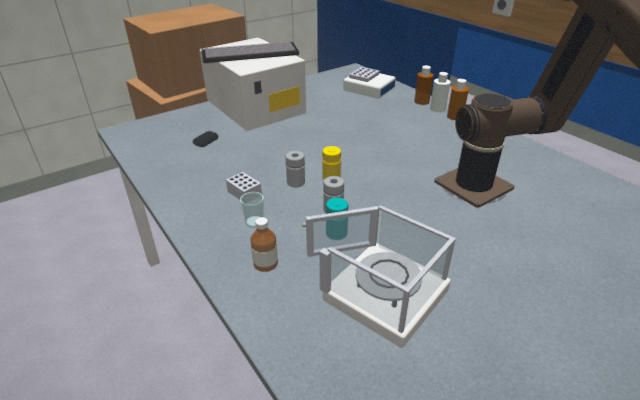

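Top view: steel jars at (367,241) and (463,236). The look-alikes are turquoise at (320,213) and yellow at (443,293), so those two are out. The shaker ring is at (196,192), the door runs from about (250,215) to (280,135), and the bottle (323,105), beaker (404,135) and block (471,158) lie farther out.

```bash
python3 - <<'E'
from h import *
c={k:v for k,v in np.load("top.npz").items()}
for n,u,v,z in[("jar1",367,241,.11),("jar2",463,236,.11),("turq",320,213,.11),("yel",443,293,.11),("bottle",323,97,.15),("beaker",406,133,.09),("block",471,157,.05),("ring",196,192,.087),("gFL?",118,151,.181),("gBL",142,251,.181),("post218,119",218,119,.181),("doorA",280,134,.177),("doorB",248,220,.177),("gBR",258,226,.181)]:
    print(n,plane(c,u,v,z).round(3))
P=cloud(c)
# refine jars by depth: points near z=.11
for n,u,v in[("jar1",367,241),("jar2",463,236),("turq",320,213),("yel",443,293),("plat",196,192)]:
    w=P[v-20:v+21,u-20:u+21].reshape(-1,3); w=w[np.isfinite(w[:,2])]; t=w[w[:,2]>.1] if n!="plat" else w
    print(n,len(t),t.mean(0).round(4),(t.min(0)+t.max(0)).round(4)[:2]/2,(t.max(0)-t.min(0)).round(3))
img=c["color"][90:270,90:350]
cv2.imwrite("pics/crop1.png",cv2.cvtColor(cv2.resize(img,None,fx=3,fy=3,interpolation=2),cv2.COLOR_RGB2BGR))
E
```

```text
jar1 [ 0.475 -0.162  0.11 ]
jar2 [ 0.484 -0.362  0.11 ]
turq [ 0.534 -0.064  0.11 ]
yel [ 0.367 -0.317  0.11 ]
bottle [ 0.77  -0.072  0.15 ]
beaker [ 0.708 -0.253  0.09 ]
block [ 0.661 -0.408  0.05 ]
ring [0.584 0.209 0.087]
gFL? [0.658 0.332 0.181]
gBL [0.462 0.28  0.181]
post218,119 [0.719 0.134 0.181]
doorA [0.688 0.013 0.177]
doorB [0.52  0.075 0.177]
gBR [0.508 0.055 0.181]
jar1 720 [ 0.4746 -0.161   0.11  ] [ 0.4747 -0.1613] [0.063 0.061 0.014]
jar2 761 [ 0.4859 -0.3618  0.1097] [ 0.4858  -0.36265] [0.063 0.063 0.015]
turq 705 [ 0.5357 -0.0628  0.1099] [ 0.5356 -0.0627] [0.062 0.062 0.009]
yel 780 [ 0.3684 -0.3162  0.1098] [ 0.36835 -0.31755] [0.062 0.063 0.014]
plat 1673 [0.584  0.2098 0.0847] [0.58435 0.21025] [0.09  0.093 0.012]
```

View pics/crop1.png

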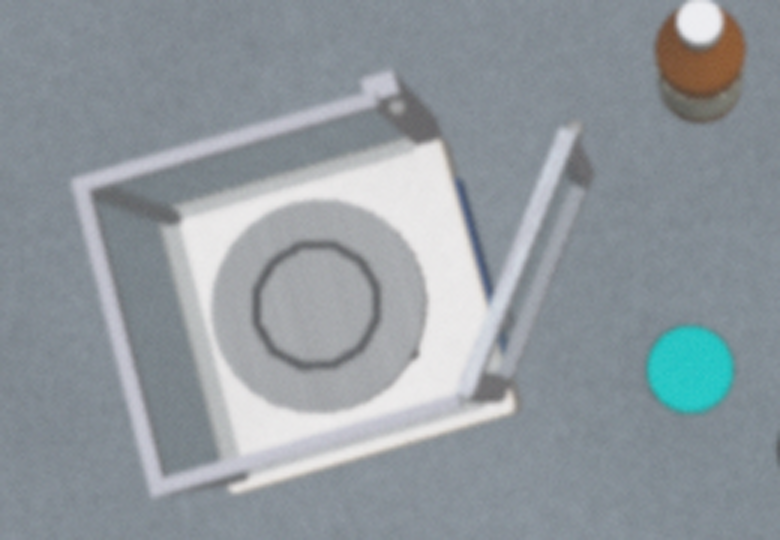

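Both front corners, the hinge and the jar heights agree with the given sizes (door length about 0.19 m, jar tops at 0.110 m, guard width OK). Next I'll travel high over to the first jar.

Request:
step_arm([
  {"gripper": -1, "x": -20, "y": -18, "z": -20},
  {"gripper": -1, "x": -32, "y": -29, "z": -20},
  {"gripper": -1, "x": -34, "y": -30, "z": -20},
  {"gripper": -1, "x": -34, "y": -30, "z": -20},
  {"gripper": -1, "x": -35, "y": -31},
  {"gripper": -1, "x": -35, "y": -31},
  {"gripper": -1, "x": -35, "y": -31},
  {"gripper": -1, "x": -35, "y": -31},
  {"gripper": -1, "x": -35, "y": -31},
  {"gripper": -1, "x": -35, "y": -31},
])

```text
invalid input
```

Request:
step_arm([
  {"gripper": -1, "x": -35, "y": -31},
  {"gripper": -1, "x": -35, "y": -31},
  {"gripper": -1, "x": -20, "y": -38},
  {"gripper": -1, "x": -9, "y": -43},
  {"gripper": -1, "x": -9, "y": -43},
  {"gripper": -1, "x": -9, "y": -43},
  {"gripper": -1, "x": -9, "y": -43},
  {"gripper": -1, "x": -9, "y": -43},
  {"gripper": -1, "x": -9, "y": -35},
  {"gripper": -1, "x": 0, "y": -25},
])

```text
invalid input
```

Request:
step_arm([
  {"gripper": -1, "x": -20, "y": -18, "z": -20, "spin": 0},
  {"gripper": -1, "x": -32, "y": -29, "z": -20, "spin": 0},
  {"gripper": -1, "x": -34, "y": -30, "z": -20, "spin": 0},
  {"gripper": -1, "x": -34, "y": -30, "z": -20, "spin": 0},
  {"gripper": -1, "x": -35, "y": -31, "z": 0, "spin": 0},
  {"gripper": -1, "x": -35, "y": -31, "z": 0, "spin": 0},
  {"gripper": -1, "x": -35, "y": -31, "z": 0, "spin": 0},
  {"gripper": -1, "x": -35, "y": -31, "z": 0, "spin": 0},
  {"gripper": -1, "x": -35, "y": -31, "z": 0, "spin": 0},
  {"gripper": -1, "x": -35, "y": -31, "z": 0, "spin": 0},
], force=40)

```text
time: 1.1
eef_pos: [0.4061, 0.2987, 0.2956]
tcp_rot: [0.11, 0.994, -0.0, -0.0]
contact_force: [0.3, 0.5, 0.0]
opening: 1.001
finger_force: 0.0
```

Request:
step_arm([
  {"gripper": -1, "x": -18, "y": -44, "z": 0, "spin": 0},
  {"gripper": -1, "x": -18, "y": -44, "z": 0, "spin": 0},
  {"gripper": -1, "x": -18, "y": -44, "z": 0, "spin": 0},
  {"gripper": -1, "x": -18, "y": -44, "z": 0, "spin": 0},
  {"gripper": -1, "x": -18, "y": -44, "z": 0, "spin": 0},
  {"gripper": -1, "x": -18, "y": -44, "z": 0, "spin": 0},
  {"gripper": -1, "x": -18, "y": -44, "z": 0, "spin": 0},
  {"gripper": -1, "x": -18, "y": -44, "z": 0, "spin": 0},
  {"gripper": -1, "x": -16, "y": -42, "z": 0, "spin": 0},
  {"gripper": -1, "x": -8, "y": -40, "z": 0, "spin": 0},
])

```text
time: 2.1
eef_pos: [0.4744, -0.1619, 0.2954]
tcp_rot: [0.111, 0.994, 0.0, -0.0]
contact_force: [1.0, -0.0, -0.3]
opening: 0.997
finger_force: 0.0
```

```bash
python3 - <<'E'
from h import *
c=cam("wrist"); save(c,"w1.png"); P=cloud(c); s=get_state(); print(s["eef_pos"],s["contact_force"])
t=P[(P[...,2]>.1)&(P[...,2]<.12)]
k=t[np.hypot(t[:,0]-.475,t[:,1]+.161)<.05]; print(len(k),k.min(0),k.max(0))
(x,y),r=cv2.minEnclosingCircle(k[:,:2].astype(np.float32)); print(x,y,r, proj(c,[.475,-.161,.11]))
print(c["mount"])
E
```

```text
[ 0.47385028 -0.16698312  0.29518575] [-0.37914474 -3.44015946  0.2263619 ]
2069 [ 0.44174003 -0.19471119  0.10058029] [ 0.50491291 -0.13171157  0.11158089]
0.4734484851360321 -0.1632365584373474 0.031920433044433594 (np.float64(319.32289866735056), np.float64(176.29711912420797))
[[ 9.17991993e-05  9.61089483e-01  2.76237213e-01  7.10695315e-02]
 [ 9.99999857e-01 -2.33884199e-04  4.81413985e-04 -8.71751587e-04]
 [ 5.27289437e-04  2.76237129e-01 -9.61089367e-01 -1.56459095e-01]
 [ 0.00000000e+00  0.00000000e+00  0.00000000e+00  1.00000000e+00]]
```

View pics/w1.png

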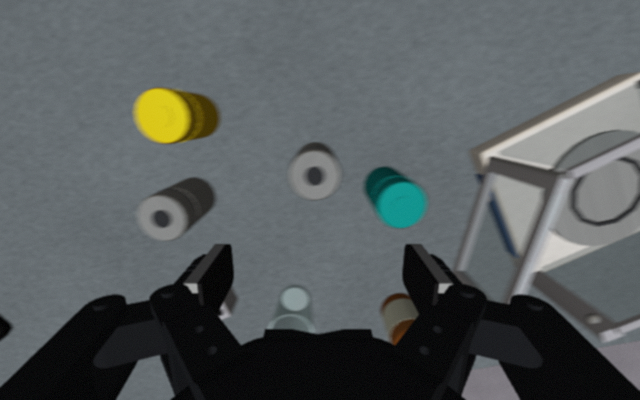

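The wrist view has the wanted steel jar at (315,175), clear of turquoise at (397,200), and the other steel jar at (161,217). I'll go down partway and check the pose.

Request:
step_arm([
  {"gripper": -1, "x": 0, "y": 0, "z": 15, "spin": 0},
  {"gripper": -1, "x": 0, "y": 0, "z": 30, "spin": 0},
  {"gripper": -1, "x": 0, "y": 0, "z": 30, "spin": 0},
  {"gripper": -1, "x": 0, "y": 0, "z": 30, "spin": 0},
  {"gripper": -1, "x": 0, "y": 0, "z": 15, "spin": 0},
  {"gripper": -1, "x": 0, "y": 0, "z": 0, "spin": 0},
  {"gripper": -1, "x": 0, "y": 0, "z": 0, "spin": 0},
  {"gripper": -1, "x": 0, "y": 0, "z": 0, "spin": 0},
  {"gripper": -1, "x": 0, "y": 0, "z": 0, "spin": 0},
  {"gripper": -1, "x": 0, "y": 0, "z": 0, "spin": 0},
])

```text
time: 3.15
eef_pos: [0.4751, -0.1602, 0.1773]
tcp_rot: [0.11, 0.994, -0.0, 0.001]
contact_force: [-1.1, 0.7, 0.4]
opening: 1.006
finger_force: 0.0
```

```bash
python3 - <<'E'
from h import *
c=cam("wrist"); save(c,"w2.png"); P=cloud(c); s=get_state(); print(s["eef_pos"],s["contact_force"])
t=P[(P[...,2]>.1)&(P[...,2]<.12)]
k=t[np.hypot(t[:,0]-.475,t[:,1]+.161)<.05]; print(len(k),k.min(0),k.max(0))
(x,y),r=cv2.minEnclosingCircle(k[:,:2].astype(np.float32)); print(x,y,r)
E
```

```text
[ 0.47495619 -0.16007821  0.17701128] [ 0.10737441 -0.41727237  0.46102516]
4416 [ 0.44150438 -0.19466878  0.10011992] [ 0.50512181 -0.13135878  0.11145137]
0.4732823669910431 -0.16297367215156555 0.03200178220868111
```

Request:
step_arm([
  {"gripper": -1, "x": 0, "y": -2, "z": 10, "spin": 0},
  {"gripper": -1, "x": 0, "y": 0, "z": 20, "spin": 0},
  {"gripper": -1, "x": 0, "y": 0, "z": 25, "spin": 0},
  {"gripper": -1, "x": 0, "y": 0, "z": 20, "spin": 0},
  {"gripper": -1, "x": 0, "y": 0, "z": 15, "spin": 0},
  {"gripper": -1, "x": 0, "y": 0, "z": 0, "spin": 0},
  {"gripper": 0.5, "x": 0, "y": 0, "z": 0, "spin": 0},
  {"gripper": 0.5, "x": 0, "y": 0, "z": 0, "spin": 0},
  {"gripper": 0.5, "x": 0, "y": 0, "z": 0, "spin": 0},
  {"gripper": 0.5, "x": 0, "y": 0, "z": 0, "spin": 0},
], force=40)

```text
time: 4.2
eef_pos: [0.4747, -0.1622, 0.0876]
tcp_rot: [0.11, 0.994, -0.0, 0.001]
contact_force: [-3.0, 1.2, 5.5]
opening: 0.704
finger_force: 42.5
```

Request:
step_arm([
  {"gripper": 0.5, "x": 0, "y": 0, "z": 0, "spin": 0},
  {"gripper": 0.5, "x": 0, "y": 0, "z": -4, "spin": 0},
  {"gripper": 0.5, "x": 0, "y": 0, "z": -8, "spin": 0},
  {"gripper": 0.5, "x": 0, "y": 0, "z": -8, "spin": 0},
  {"gripper": 0.5, "x": 0, "y": 0, "z": -4, "spin": 0},
  {"gripper": 0.5, "x": 0, "y": 0, "z": 0, "spin": 0},
  {"gripper": 0.5, "x": 0, "y": 0, "z": 0, "spin": 0},
  {"gripper": 0.5, "x": 0, "y": 0, "z": 0, "spin": 0},
  {"gripper": 0.5, "x": 0, "y": 0, "z": 0, "spin": 0},
  {"gripper": 0.5, "x": 0, "y": 0, "z": 0, "spin": 0},
], force=50)

```text
time: 5.2
eef_pos: [0.4739, -0.1617, 0.1097]
tcp_rot: [0.11, 0.994, 0.0, -0.0]
contact_force: [-0.1, -0.0, -8.3]
opening: 0.7
finger_force: 55.4
```

```bash
python3 - <<'E'
from h import *
for i in range(4):
    c=cam("wrist"); s=get_state(); print(s["eef_pos"],s["contact_force"],s["finger_force"],s["opening"],s["wrist_torque"])
E
```

```text
[ 0.47391118 -0.16167497  0.10977329] [ 0.93863676  0.09097454 -7.24523497] 55.43460130691528 0.6977730633662769 [ 0.03763356 -0.0088824  -0.02967629]
[ 0.47397065 -0.16172073  0.10983975] [-0.31050699  0.71977414 -7.51600502] 55.43607831001282 0.6986282426733991 [ 0.00865516 -0.0473345  -0.02893296]
[ 0.47401657 -0.16173061  0.10991104] [-0.41476742 -0.11559546 -7.96594525] 55.43584406375885 0.6958418847022619 [ 0.06040183 -0.03012176 -0.01408704]
[ 0.47403468 -0.16172875  0.10995751] [ 0.3435182   0.38583708 -7.70559998] 55.435819029808044 0.6953324754453069 [-0.06517942 -0.00605118 -0.07007014]
```

7.6 N: this jar is the loaded one. I'll lift it high and refine the ring centre.

Request:
step_arm([
  {"gripper": 0.5, "x": 0, "y": 0, "z": -10, "spin": 0},
  {"gripper": 0.5, "x": 0, "y": 0, "z": -20, "spin": 0},
  {"gripper": 0.5, "x": 0, "y": 0, "z": -30, "spin": 0},
  {"gripper": 0.5, "x": 0, "y": 0, "z": -35, "spin": 0},
  {"gripper": 0.5, "x": 0, "y": 0, "z": -35, "spin": 0},
  {"gripper": 0.5, "x": 0, "y": 0, "z": -30, "spin": 0},
  {"gripper": 0.5, "x": 0, "y": 0, "z": -20, "spin": 0},
  {"gripper": 0.5, "x": 0, "y": 0, "z": -15, "spin": 0},
  {"gripper": 0.5, "x": 0, "y": 0, "z": -10, "spin": 0},
  {"gripper": 0.5, "x": 0, "y": 0, "z": 0, "spin": 0},
])

```text
time: 6.4
eef_pos: [0.4744, -0.162, 0.3164]
tcp_rot: [0.11, 0.994, -0.001, 0.001]
contact_force: [0.5, 0.6, -7.3]
opening: 0.694
finger_force: 56.4
```

```bash
python3 - <<'E'
from h import *
print(get_state()["eef_pos"],get_state()["contact_force"])
for n,(u0,v0,z) in {"top":(196,192,.0865),"scene":(390,272,.0865)}.items():
    c={k:v for k,v in np.load(n+".npz").items()}
    g=cv2.cvtColor(c["color"],cv2.COLOR_RGB2GRAY)
    P=cloud(c)
    m=(g<115).astype(np.uint8)
    d=np.hypot(P[...,0]-.584,P[...,1]-.21)
    v,u=np.nonzero(m&(d<.058)&(d>.03))
    Q=np.array([plane(c,a,b,z)[:2] for a,b in zip(u,v)])
    A=np.c_[2*Q,np.ones(len(Q))]; s=np.linalg.lstsq(A,(Q**2).sum(1),rcond=None)[0]
    print(n,len(Q),s[:2],np.sqrt(s[2]+s[:2]@s[:2]))
    k=P[np.isfinite(P[...,2])&(d<.1)]; k=k[(k[:,2]>.076)&(k[:,2]<.094)]
    (x,y),r=cv2.minEnclosingCircle(k[:,:2].astype(np.float32)); print("disc",x,y,r,len(k))
E
```

```text
[ 0.47442108 -0.16198683  0.31644545] [ 0.48364348  0.62424899 -7.27247204]
top 177 [0.58552637 0.21134819] 0.04490986162028922
disc 0.5830267071723938 0.22095508873462677 0.0898083969950676 4110
scene 95 [0.58842533 0.21159702] 0.04457451168038422
disc 0.5585878491401672 0.18928572535514832 0.07777868211269379 1289
```

Request:
step_arm([
  {"gripper": 0.5, "x": 0, "y": 8, "z": 0, "spin": 0},
  {"gripper": 0.5, "x": -1, "y": 16, "z": 0, "spin": 0},
  {"gripper": 0.5, "x": -2, "y": 24, "z": 0, "spin": 0},
  {"gripper": 0.5, "x": -2, "y": 30, "z": 0, "spin": 0},
  {"gripper": 0.5, "x": -2, "y": 32, "z": 0, "spin": 0},
  {"gripper": 0.5, "x": -2, "y": 32, "z": 0, "spin": 0},
  {"gripper": 0.5, "x": -2, "y": 32, "z": 0, "spin": 0},
  {"gripper": 0.5, "x": -2, "y": 32, "z": 0, "spin": 0},
  {"gripper": 0.5, "x": -2, "y": 32, "z": 0, "spin": 0},
  {"gripper": 0.5, "x": -2, "y": 32, "z": 0, "spin": 0},
])

```text
time: 7.4
eef_pos: [0.549, 0.1, 0.3127]
tcp_rot: [0.11, 0.994, -0.0, -0.002]
contact_force: [0.6, 0.3, -8.1]
opening: 0.693
finger_force: 56.3
```

Request:
step_arm([
  {"gripper": 0.5, "x": -2, "y": 30, "z": 0, "spin": 0},
  {"gripper": 0.5, "x": -2, "y": 26, "z": 0, "spin": 0},
  {"gripper": 0.5, "x": -2, "y": 22, "z": 0, "spin": 0},
  {"gripper": 0.5, "x": -2, "y": 18, "z": 0, "spin": 0},
  {"gripper": 0.5, "x": -2, "y": 12, "z": 0, "spin": 0},
  {"gripper": 0.5, "x": 0, "y": 8, "z": 0, "spin": 0},
  {"gripper": 0.5, "x": 0, "y": 3, "z": 0, "spin": 0},
  {"gripper": 0.5, "x": 0, "y": 0, "z": 0, "spin": 0},
  {"gripper": 0.5, "x": 0, "y": 0, "z": 0, "spin": 0},
  {"gripper": 0.5, "x": 0, "y": 0, "z": 0, "spin": 0},
])

```text
time: 8.4
eef_pos: [0.5856, 0.2111, 0.3152]
tcp_rot: [0.111, 0.994, -0.0, 0.0]
contact_force: [-0.3, -0.0, -7.2]
opening: 0.696
finger_force: 56.3
```

```bash
python3 - <<'E'
from h import *
c=cam("wrist"); save(c,"w3.png"); P=cloud(c); s=get_state(); print(s["eef_pos"],s["contact_force"])
g=cv2.cvtColor(c["color"],cv2.COLOR_RGB2GRAY)
print("ring centre pix",proj(c,[.586,.211,.087]))
c=cam("scene"); save(c,"s2.png")
m=np.hstack([cv2.imread("pics/w3.png"),]); 
E
```

```text
[0.58557423 0.21123487 0.31520949] [-0.46009132 -0.31402537 -7.85621191]
ring centre pix (np.float64(318.42690588855385), np.float64(169.7128509280951))
```

View pics/w3.png

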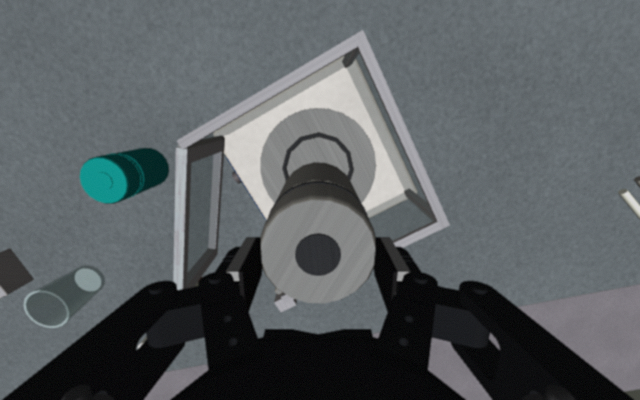

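The ring shows centred at (318,168), as predicted at (318,170). Lowering.

Request:
step_arm([
  {"gripper": 0.5, "x": 0, "y": 0, "z": 8, "spin": 0},
  {"gripper": 0.5, "x": 0, "y": 0, "z": 16, "spin": 0},
  {"gripper": 0.5, "x": 0, "y": 0, "z": 22, "spin": 0},
  {"gripper": 0.5, "x": 0, "y": 0, "z": 24, "spin": 0},
  {"gripper": 0.5, "x": 0, "y": 0, "z": 22, "spin": 0},
  {"gripper": 0.5, "x": 0, "y": 0, "z": 18, "spin": 0},
  {"gripper": 0.5, "x": 0, "y": 0, "z": 14, "spin": 0},
  {"gripper": 0.5, "x": 0, "y": 0, "z": 9, "spin": 0},
  {"gripper": 0.5, "x": 0, "y": 0, "z": 4, "spin": 0},
  {"gripper": 0.5, "x": 0, "y": 0, "z": 0, "spin": 0},
])

```text
time: 9.5
eef_pos: [0.5856, 0.2119, 0.1777]
tcp_rot: [0.11, 0.994, -0.0, -0.0]
contact_force: [-0.7, 0.5, -7.6]
opening: 0.691
finger_force: 56.2
```

Request:
step_arm([
  {"gripper": 0.5, "x": 0, "y": 0, "z": 1, "spin": 0},
  {"gripper": 0.5, "x": 0, "y": 0, "z": 1, "spin": 0},
  {"gripper": 0.5, "x": 0, "y": 0, "z": 1, "spin": 0},
  {"gripper": 0.5, "x": 0, "y": 0, "z": 1, "spin": 0},
  {"gripper": 0.5, "x": 0, "y": 0, "z": 1, "spin": 0},
  {"gripper": 0.5, "x": 0, "y": 0, "z": 1, "spin": 0},
  {"gripper": 0.5, "x": 0, "y": 0, "z": 1, "spin": 0},
  {"gripper": 0.5, "x": 0, "y": 0, "z": 1, "spin": 0},
  {"gripper": 0.5, "x": 0, "y": 0, "z": 1, "spin": 0},
  {"gripper": 0.5, "x": 0, "y": 0, "z": 1, "spin": 0},
])

```text
time: 10.5
eef_pos: [0.5858, 0.2119, 0.1685]
tcp_rot: [0.11, 0.994, 0.0, 0.0]
contact_force: [-0.8, -1.5, -4.3]
opening: 0.697
finger_force: 57.1
```

Request:
step_arm([
  {"gripper": 0.5, "x": 0, "y": 0, "z": 1, "spin": 0},
  {"gripper": 0.5, "x": 0, "y": 0, "z": 1, "spin": 0},
  {"gripper": 0.5, "x": 0, "y": 0, "z": 1, "spin": 0},
  {"gripper": 0.5, "x": 0, "y": 0, "z": 1, "spin": 0},
  {"gripper": 0.5, "x": 0, "y": 0, "z": 1, "spin": 0},
  {"gripper": 0.5, "x": 0, "y": 0, "z": 1, "spin": 0},
  {"gripper": 0.5, "x": 0, "y": 0, "z": 0, "spin": 0},
  {"gripper": 0.5, "x": 0, "y": 0, "z": 0, "spin": 0},
  {"gripper": 0.5, "x": 0, "y": 0, "z": 0, "spin": 0},
  {"gripper": 0.5, "x": 0, "y": 0, "z": 0, "spin": 0},
])

```text
time: 11.5
eef_pos: [0.5857, 0.2119, 0.1623]
tcp_rot: [0.11, 0.994, 0.0, 0.0]
contact_force: [-1.1, -0.1, -1.5]
opening: 0.697
finger_force: 58.3
```

```bash
python3 - <<'E'
from h import *
for i in range(3):
    c=cam("wrist"); s=get_state(); print(s["eef_pos"],s["contact_force"],s["wrist_torque"])
E
```

```text
[0.58571471 0.21198734 0.16223396] [-0.88064793  0.03733254 -1.04744144] [-0.02050292  0.36519237 -0.00693738]
[0.58568307 0.21196718 0.1621805 ] [-1.08601498 -0.58888383 -0.59402215] [-0.06812928  0.31002163  0.00048878]
[0.58568341 0.21198251 0.16215747] [-1.10117628  0.22708741 -0.39199682] [-0.07548968  0.30345478 -0.00090377]
```

Request:
step_arm([
  {"gripper": -0.35, "x": 0, "y": 0, "z": 0, "spin": 0},
  {"gripper": -0.42, "x": 0, "y": 0, "z": 0, "spin": 0},
  {"gripper": -0.5, "x": 0, "y": 0, "z": 0, "spin": 0},
  {"gripper": -0.6, "x": 0, "y": 0, "z": 0, "spin": 0},
  {"gripper": -0.7, "x": 0, "y": 0, "z": 0, "spin": 0},
  {"gripper": -0.85, "x": 0, "y": 0, "z": 0, "spin": 0},
  {"gripper": -1, "x": 0, "y": 0, "z": 0, "spin": 0},
  {"gripper": -1, "x": 0, "y": 0, "z": 0, "spin": 0},
  {"gripper": -1, "x": 0, "y": 0, "z": 0, "spin": 0},
  {"gripper": -1, "x": 0, "y": 0, "z": 0, "spin": 0},
], force=20)

```text
time: 12.65
eef_pos: [0.5856, 0.2119, 0.162]
tcp_rot: [0.11, 0.994, -0.0, -0.0]
contact_force: [0.0, -0.3, 0.4]
opening: 0.997
finger_force: 0.0
```

Request:
step_arm([
  {"gripper": -1, "x": 0, "y": 0, "z": -4, "spin": 0},
  {"gripper": -1, "x": 0, "y": 0, "z": -8, "spin": 0},
  {"gripper": -1, "x": 0, "y": 0, "z": -14, "spin": 0},
  {"gripper": -1, "x": 0, "y": 0, "z": -20, "spin": 0},
  {"gripper": -1, "x": 0, "y": 0, "z": -24, "spin": 0},
  {"gripper": -1, "x": 0, "y": 0, "z": -24, "spin": 0},
  {"gripper": -1, "x": 0, "y": 0, "z": -24, "spin": 0},
  {"gripper": -1, "x": 0, "y": 0, "z": -14, "spin": 0},
  {"gripper": -1, "x": 0, "y": 0, "z": -8, "spin": 0},
  {"gripper": -1, "x": 0, "y": 0, "z": 0, "spin": 0},
])

```text
time: 13.65
eef_pos: [0.586, 0.212, 0.3036]
tcp_rot: [0.11, 0.994, 0.0, 0.001]
contact_force: [-0.5, -0.6, -0.2]
opening: 0.997
finger_force: 0.0
```

```bash
python3 - <<'E'
from h import *
s=get_state(); print(s["eef_pos"],s["contact_force"])
c=cam("wrist"); save(c,"w4.png"); P=cloud(c)
k=P[(np.hypot(P[...,0]-.586,P[...,1]-.212)<.05)&(P[...,2]>.178)&(P[...,2]<.2)]
(x,y),r=cv2.minEnclosingCircle(k[:,:2].astype(np.float32)); print("jar",x,y,r,k[:,2].mean(),k[:,2].std())
A=np.c_[k[:,:2]-k[:,:2].mean(0),np.ones(len(k))]; print("tilt",np.linalg.lstsq(A,k[:,2],rcond=None)[0])
E
```

```text
[0.58601983 0.21198872 0.30360605] [-0.50530757 -0.62937939 -0.24304161]
jar 0.5843241810798645 0.21097256243228912 0.03197002038359642 0.18186430693986796 0.0009665297723160608
tilt [ 0.00512088 -0.00100793  0.18186431]
```

View pics/w4.png

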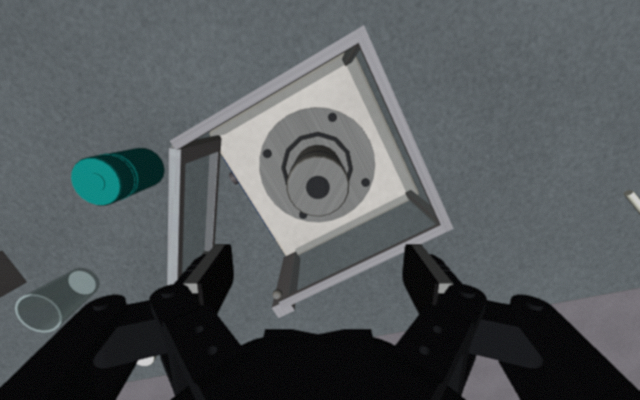

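The jar stands upright, centred in the ring (top at (318,187), tilt 0.3°). Now the door: I'll measure its line and work out the start pose for the push.

```bash
cat > door.py <<'E'
from h import *
e=np.array([np.cos(.26),np.sin(.26)]); f=np.array([e[1],-e[0]])
def meas(c):
    P=cloud(c); Q=P[(P[...,2]>.166)&(P[...,2]<.19)][:,:2]
    D=Q-np.array([.514,.08]); a=D@e; g=D@f; return Q,a,g
E
python3 - <<'E'
from door import *
top={k:v for k,v in np.load("top.npz").items()}
for n,c in(("top",top),("wrist",cam("wrist"))):
    Q,a,g=meas(c)
    m=(a>.03)&(a<.17)&(g>.015)&(g<.14); k=Q[m]
    vx,vy,x,y=cv2.fitLine(k.astype(np.float32),cv2.DIST_HUBER,0,.01,.01).ravel()
    d=np.array([vx,vy])*np.sign(vx); t=(k-[x,y])@d
    print(n,m.sum(),"dir deg",np.degrees(np.arctan2(d[1],d[0])),"far end",[x,y]+d*t.max(),"near .186",[x,y]+d*(t.max()-.186))
    # back guard wall direction & front-side-wall
    w=(g<-.17)&(g>-.25)&(a>0)&(a<.2); k=Q[w]
    if w.sum()>20:
        vx,vy,_,_=cv2.fitLine(k.astype(np.float32),cv2.DIST_HUBER,0,.01,.01).ravel(); print("back wall deg",np.degrees(np.arctan2(vy,vx)),w.sum())
s=get_state(); y=R.from_quat(s["tcp_rot"]).as_matrix()[:,1]; print("yaw y_t",np.degrees(np.arctan2(y[1],y[0])))
E
```

```text
top 526 dir deg -21.723993 far end [0.69029671 0.01407601] near .186 [0.51750686 0.08292127]
back wall deg 15.726491 814
wrist 1449 dir deg -22.308165 far end [0.65955824 0.02667194] near .186 [0.48747929 0.09727531]
back wall deg 14.713134 2813
yaw y_t 77.34982743243285
```

Request:
step_arm([
  {"gripper": 1, "x": -12, "y": -20, "z": 0, "spin": 0},
  {"gripper": 1, "x": -20, "y": -35, "z": 0, "spin": 0},
  {"gripper": 1, "x": -25, "y": -42, "z": 0, "spin": 0},
  {"gripper": 1, "x": -25, "y": -42, "z": 0, "spin": 0},
  {"gripper": 1, "x": -22, "y": -38, "z": 0, "spin": 0},
  {"gripper": 1, "x": -13, "y": -25, "z": 0, "spin": 0},
  {"gripper": 1, "x": 0, "y": 0, "z": 0, "spin": -7},
  {"gripper": 1, "x": 0, "y": 0, "z": 0, "spin": -7},
  {"gripper": 1, "x": 0, "y": 0, "z": 0, "spin": -7},
  {"gripper": 1, "x": 0, "y": 0, "z": 0, "spin": -7},
])

```text
time: 14.75
eef_pos: [0.6548, -0.011, 0.2997]
tcp_rot: [-0.136, 0.991, 0.001, -0.002]
contact_force: [-0.4, 1.1, -0.1]
opening: -0.0
finger_force: 0.0
```

Request:
step_arm([
  {"gripper": 1, "x": 0, "y": 0, "z": 10, "spin": 0},
  {"gripper": 1, "x": 0, "y": 0, "z": 20, "spin": 0},
  {"gripper": 1, "x": 0, "y": 0, "z": 20, "spin": 0},
  {"gripper": 1, "x": 0, "y": 0, "z": 20, "spin": 0},
  {"gripper": 1, "x": 0, "y": 0, "z": 15, "spin": 0},
  {"gripper": 1, "x": 0, "y": 0, "z": 5, "spin": 0},
  {"gripper": 1, "x": 0, "y": 0, "z": 0, "spin": 0},
  {"gripper": 1, "x": 0, "y": 0, "z": 0, "spin": 0},
  {"gripper": 1, "x": 0, "y": 0, "z": 0, "spin": 0},
  {"gripper": 1, "x": 0, "y": 0, "z": 0, "spin": 0},
])

```text
time: 15.75
eef_pos: [0.6561, -0.0109, 0.2134]
tcp_rot: [-0.133, 0.991, -0.0, 0.001]
contact_force: [0.7, -0.3, -0.7]
opening: 0.0
finger_force: 0.0
```

```bash
python3 - <<'E'
from h import *
s=get_state(); print(s["eef_pos"],s["contact_force"],s["opening"])
y=R.from_quat(s["tcp_rot"]).as_matrix()[:,1]; print("yaw y_t",np.degrees(np.arctan2(y[1],y[0])))
e=np.array([.9655,.2605]);f=np.array([.2605,-.9655]);D=s["eef_pos"][:2]-[.5165,.0825];print("a,f",D@e,D@f)
a=cam("scene")
cv2.imwrite("pics/s3.png",cv2.cvtColor(cv2.resize(a["color"][160:340,220:480],None,fx=3,fy=3),cv2.COLOR_RGB2BGR))
E
```

```text
[ 0.65611144 -0.0109339   0.21338581] [ 0.65592628 -0.28684685 -0.69059003] 0.00010977293506069346
yaw y_t 105.34136455974216
a,f 0.11045531048902639 0.12657920874900142
```

View pics/s3.png

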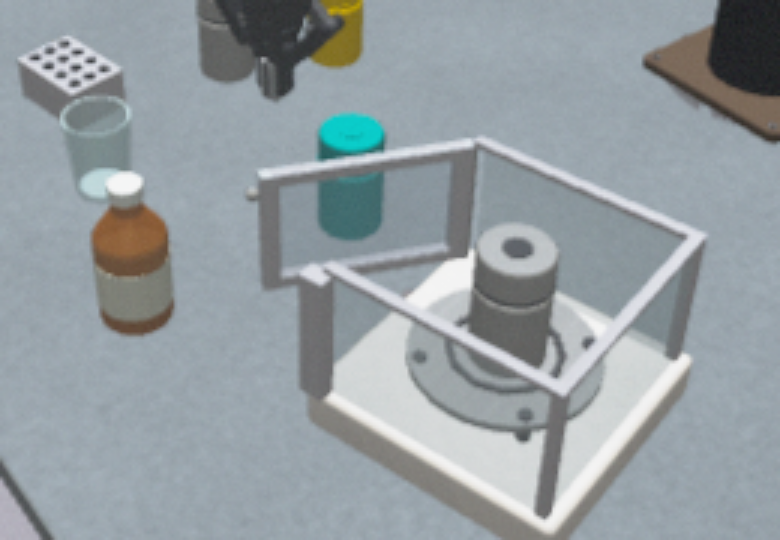

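The fingers are on the outer side of the door, and the jar is inside the ring. Lowering, then pushing.

Request:
step_arm([
  {"gripper": 1, "x": 0, "y": 0, "z": 8, "spin": 0},
  {"gripper": 1, "x": 0, "y": 0, "z": 16, "spin": 0},
  {"gripper": 1, "x": 0, "y": 0, "z": 20, "spin": 0},
  {"gripper": 1, "x": 0, "y": 0, "z": 14, "spin": 0},
  {"gripper": 1, "x": 0, "y": 0, "z": 5, "spin": 0},
  {"gripper": 1, "x": 0, "y": 3, "z": 0, "spin": 0},
  {"gripper": 1, "x": 0, "y": 4, "z": 0, "spin": 0},
  {"gripper": 1, "x": 0, "y": 4, "z": 0, "spin": 0},
  {"gripper": 1, "x": 0, "y": 4, "z": 0, "spin": 0},
  {"gripper": 1, "x": 0, "y": 4, "z": 0, "spin": 0},
])

```text
time: 16.8
eef_pos: [0.6507, 0.008, 0.1498]
tcp_rot: [-0.134, 0.991, -0.0, 0.001]
contact_force: [-0.0, -0.1, 0.5]
opening: -0.002
finger_force: 0.0
```

Request:
step_arm([
  {"gripper": 1, "x": -2, "y": 4, "z": 0, "spin": 0},
  {"gripper": 1, "x": -2, "y": 5, "z": 0, "spin": 0},
  {"gripper": 1, "x": -2, "y": 5, "z": 0, "spin": 0},
  {"gripper": 1, "x": -2, "y": 5, "z": 0, "spin": 0},
  {"gripper": 1, "x": -2, "y": 5, "z": 0, "spin": 0},
  {"gripper": 1, "x": -3, "y": 5, "z": 0, "spin": 0},
  {"gripper": 1, "x": -3, "y": 5, "z": 0, "spin": 0},
  {"gripper": 1, "x": -3, "y": 5, "z": 0, "spin": 0},
  {"gripper": 1, "x": -3, "y": 5, "z": 0, "spin": 0},
  {"gripper": 1, "x": -3, "y": 4, "z": 0, "spin": 0},
])

```text
time: 17.8
eef_pos: [0.662, 0.061, 0.149]
tcp_rot: [-0.134, 0.991, 0.0, -0.0]
contact_force: [-0.2, 0.2, 0.3]
opening: 0.004
finger_force: 0.2
```

```bash
cat > af.py <<'E'
from h import *
s=get_state(); print(s["time"],s["eef_pos"],s["contact_force"])
e=np.array([.9655,.2605]);f=np.array([.2605,-.9655]);D=s["eef_pos"][:2]-[.5165,.0825];print("a,f",D@e,D@f,"push",s["contact_force"][:2]@f)
E
python3 af.py
```

```text
17.8 [0.6619545  0.06096309 0.14896686] [-0.16143629  0.15521752  0.30688256]
a,f 0.13482595671415684 0.058684784582347396 push -0.19191666985028036
```

Request:
step_arm([
  {"gripper": 1, "x": -2, "y": 4, "z": 0, "spin": 0},
  {"gripper": 1, "x": -2, "y": 4, "z": 0, "spin": 0},
  {"gripper": 1, "x": -2, "y": 4, "z": 0, "spin": 0},
  {"gripper": 1, "x": -2, "y": 3, "z": 0, "spin": 0},
  {"gripper": 1, "x": -2, "y": 3, "z": 0, "spin": 0},
  {"gripper": 1, "x": 0, "y": 3, "z": 0, "spin": 0},
  {"gripper": 1, "x": 0, "y": 3, "z": 0, "spin": 0},
  {"gripper": 1, "x": 0, "y": 2, "z": 0, "spin": 0},
  {"gripper": 1, "x": 0, "y": 2, "z": 0, "spin": 0},
  {"gripper": 1, "x": 0, "y": 0, "z": 0, "spin": 0},
])

```text
time: 18.8
eef_pos: [0.6639, 0.0903, 0.1491]
tcp_rot: [-0.134, 0.991, 0.0, -0.0]
contact_force: [-0.2, 0.4, -0.4]
opening: 0.002
finger_force: 0.0
```

Request:
step_arm([
  {"gripper": 1, "x": 0, "y": 1, "z": 0, "spin": 0},
  {"gripper": 1, "x": 0, "y": 1, "z": 0, "spin": 0},
  {"gripper": 1, "x": 0, "y": 1, "z": 0, "spin": 0},
  {"gripper": 1, "x": 0, "y": 1, "z": 0, "spin": 0},
  {"gripper": 1, "x": 0, "y": 1, "z": 0, "spin": 0},
  {"gripper": 1, "x": 0, "y": 0, "z": 0, "spin": 0},
  {"gripper": 1, "x": 0, "y": 0, "z": 0, "spin": 0},
  {"gripper": 1, "x": 0, "y": 0, "z": 0, "spin": 0},
  {"gripper": 1, "x": 0, "y": 0, "z": 0, "spin": 0},
  {"gripper": 1, "x": 0, "y": 0, "z": 0, "spin": 0},
])

```text
time: 19.8
eef_pos: [0.6628, 0.0948, 0.1491]
tcp_rot: [-0.134, 0.991, -0.0, 0.0]
contact_force: [0.9, -0.9, 0.6]
opening: -0.002
finger_force: 0.3
```

```bash
python3 af.py
```

```text
19.8 [0.66284316 0.09481839 0.14905694] [ 0.93381875 -0.94103028  0.57859959]
a,f 0.1445032630471891 0.026228985080306043 push 1.1518245235415536
```

Nearing the catch. I'll go on in 1 mm steps, watching the force.

Request:
step_arm([
  {"gripper": 1, "x": 0, "y": 1, "z": 0, "spin": 0},
  {"gripper": 1, "x": 0, "y": 0.5, "z": 0, "spin": 0},
  {"gripper": 1, "x": 0, "y": 0.5, "z": 0, "spin": 0},
  {"gripper": 1, "x": 0, "y": 0.5, "z": 0, "spin": 0},
  {"gripper": 1, "x": 0, "y": 0.5, "z": 0, "spin": 0},
  {"gripper": 1, "x": 0, "y": 0.5, "z": 0, "spin": 0},
  {"gripper": 1, "x": 0, "y": 0.5, "z": 0, "spin": 0},
  {"gripper": 1, "x": 0, "y": 0, "z": 0, "spin": 0},
  {"gripper": 1, "x": 0, "y": 0, "z": 0, "spin": 0},
  {"gripper": 1, "x": 0, "y": 0, "z": 0, "spin": 0},
])

```text
time: 20.8
eef_pos: [0.6626, 0.0963, 0.1492]
tcp_rot: [-0.133, 0.991, -0.002, 0.001]
contact_force: [2.2, -7.5, -1.3]
opening: 0.002
finger_force: 3.9
```

```bash
python3 af.py
```

```text
20.8 [0.66257971 0.09627114 0.14917262] [ 2.24859827 -7.53003818 -1.27244756]
a,f 0.1446273423727093 0.024757728193811928 push 7.8560117144721
```

Request:
step_arm([
  {"gripper": 1, "x": 0, "y": 0.5, "z": 0, "spin": 0},
  {"gripper": 1, "x": 0, "y": 0.5, "z": 0, "spin": 0},
  {"gripper": 1, "x": 0, "y": 0.5, "z": 0, "spin": 0},
  {"gripper": 1, "x": 0, "y": 0.5, "z": 0, "spin": 0},
  {"gripper": 1, "x": 0, "y": 0, "z": 0, "spin": 0},
  {"gripper": 1, "x": 0, "y": 0, "z": 0, "spin": 0},
  {"gripper": 1, "x": 0, "y": 0, "z": 0, "spin": 0},
  {"gripper": 1, "x": 0, "y": 0, "z": 0, "spin": 0},
  {"gripper": 1, "x": 0, "y": 0, "z": 0, "spin": 0},
  {"gripper": 1, "x": 0, "y": 0, "z": 0, "spin": 0},
])

```text
time: 21.8
eef_pos: [0.6622, 0.098, 0.1492]
tcp_rot: [-0.133, 0.991, -0.002, 0.001]
contact_force: [2.4, -8.2, -1.1]
opening: -0.001
finger_force: 4.1
```

```bash
python3 af.py
```

```text
21.8 [0.66223417 0.09800944 0.14916007] [ 2.36718078 -8.16218634 -1.09020039]
a,f 0.14474654733593662 0.022989387605539126 push 8.497241507891083
```

Request:
step_arm([
  {"gripper": 1, "x": 0, "y": 0.5, "z": 0, "spin": 0},
  {"gripper": 1, "x": 0, "y": 0.5, "z": 0, "spin": 0},
  {"gripper": 1, "x": 0, "y": 0.5, "z": 0, "spin": 0},
  {"gripper": 1, "x": 0, "y": 0.5, "z": 0, "spin": 0},
  {"gripper": 1, "x": 0, "y": 0.5, "z": 0, "spin": 0},
  {"gripper": 1, "x": 0, "y": 0.5, "z": 0, "spin": 0},
  {"gripper": 1, "x": 0, "y": 0, "z": 0, "spin": 0},
  {"gripper": 1, "x": 0, "y": 0, "z": 0, "spin": 0},
  {"gripper": 1, "x": 0, "y": 0, "z": 0, "spin": 0},
  {"gripper": 1, "x": 0, "y": 0, "z": 0, "spin": 0},
])

```text
time: 22.8
eef_pos: [0.6603, 0.1039, 0.1491]
tcp_rot: [-0.134, 0.991, 0.0, -0.0]
contact_force: [2.1, -0.5, 0.1]
opening: -0.005
finger_force: 0.6
```

```bash
python3 af.py
```

```text
22.8 [0.66026937 0.10389286 0.14911524] [ 2.08137709 -0.52096336  0.13322122]
a,f 0.1443821642906909 0.016797112505066873 push 1.0451888548514168
```

It gave way. I'll press lightly to confirm it's seated on the stop, then back off and rise.

Request:
step_arm([
  {"gripper": 1, "x": 0, "y": 0.5, "z": 0, "spin": 0},
  {"gripper": 1, "x": 0, "y": 0.5, "z": 0, "spin": 0},
  {"gripper": 1, "x": 0, "y": 0.5, "z": 0, "spin": 0},
  {"gripper": 1, "x": 0, "y": 0.5, "z": 0, "spin": 0},
  {"gripper": 1, "x": 0, "y": 0, "z": 0, "spin": 0},
  {"gripper": 1, "x": 0, "y": 0, "z": 0, "spin": 0},
  {"gripper": 1, "x": 0, "y": 0, "z": 0, "spin": 0},
  {"gripper": 1, "x": 0, "y": 0, "z": 0, "spin": 0},
  {"gripper": 1, "x": 0, "y": 0, "z": 0, "spin": 0},
  {"gripper": 1, "x": 0, "y": 0, "z": 0, "spin": 0},
])

```text
time: 23.8
eef_pos: [0.6603, 0.104, 0.1492]
tcp_rot: [-0.133, 0.991, -0.001, 0.0]
contact_force: [2.2, -5.9, 0.2]
opening: -0.006
finger_force: 2.9
```

Request:
step_arm([
  {"gripper": 1, "x": 0, "y": -3, "z": 0, "spin": 0},
  {"gripper": 1, "x": 0, "y": -6, "z": 0, "spin": 0},
  {"gripper": 1, "x": 0, "y": -12, "z": 0, "spin": 0},
  {"gripper": 1, "x": 0, "y": -15, "z": 0, "spin": 0},
  {"gripper": 1, "x": 0, "y": -10, "z": -10, "spin": 0},
  {"gripper": 1, "x": 0, "y": 0, "z": -25, "spin": 0},
  {"gripper": 1, "x": 0, "y": 0, "z": -35, "spin": 0},
  {"gripper": 1, "x": 0, "y": 0, "z": -35, "spin": 0},
  {"gripper": 1, "x": 0, "y": 0, "z": -25, "spin": 0},
  {"gripper": 1, "x": 0, "y": 0, "z": -10, "spin": 0},
])

```text
time: 24.8
eef_pos: [0.6736, 0.0603, 0.2943]
tcp_rot: [-0.133, 0.991, -0.001, 0.004]
contact_force: [-0.3, -0.9, 0.6]
opening: 0.0
finger_force: 0.0
```

```bash
python3 - <<'E'
from door import *
s=get_state(); print(s["eef_pos"],s["contact_force"])
c=cam("wrist"); Q,a,g=meas(c)
for nm,m in (("door",(a>.03)&(a<.17)&(abs(g)<.05)),("back",(g<-.17)&(g>-.25)&(a>0)&(a<.2))):
    k=Q[m]
    if len(k)<20: print(nm,len(k)); continue
    vx,vy,_,_=cv2.fitLine(k.astype(np.float32),cv2.DIST_HUBER,0,.01,.01).ravel(); print(nm,len(k),np.degrees(np.arctan2(vy,vx)))
P=cloud(c); k=P[(np.hypot(P[...,0]-.586,P[...,1]-.212)<.05)&(P[...,2]>.178)&(P[...,2]<.2)]
if len(k): print("jar",cv2.minEnclosingCircle(k[:,:2].astype(np.float32)),k[:,2].mean())
c=cam("scene")
cv2.imwrite("pics/s4.png",cv2.cvtColor(cv2.resize(c["color"][120:340,200:480],None,fx=2.7,fy=2.7),cv2.COLOR_RGB2BGR))
E
```

```text
[0.67362061 0.06028096 0.29430015] [-0.33449427 -0.89640587  0.57425435]
door 2121 15.800057
back 5070 16.201485
jar ((0.5843891501426697, 0.21091535687446594), 0.03228706866502762) 0.18167688822705522
```

View pics/s4.png

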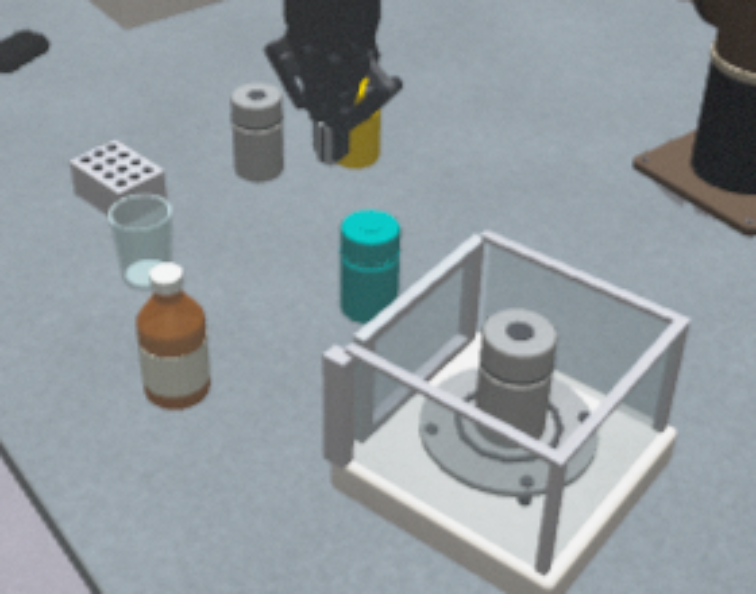

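The door is shut against the catch post (about (345,355)), solid to the push and parallel to the back wall within 0.4°. The jar stands in the ring (518,330), and the empty jar (257,90) and the bystanders are untouched. Handing in.

```bash
python3 -c "
from plant import *
print(sign_off())"
```

```text
the job is handed in; nothing more can be done
None
```

The loaded jar (about 7.6 N at the wrist) stands upright in the shaker's ring, the guard door is snapped shut on its catch, the empty jar and bystanders were left alone, and the job was handed in at about 25 s.

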